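Load a board into the spring-probe test fixture and latch its gate

TASK

Put the circuit board with the finned heat sink into the test fixture, set down over its two guide pins, then swing the clear gate shut and press its front rail down until you feel the front latch snap, so that the gate stays shut by itself. Press with feeling: not harder than 25 N on the fixture, and do not force the board down either. Leave the other board, the tools and the supplies where they are.

Things in the scene. Friction and masses are not known exactly. Their poses are not given: they have to be found in the camera images.
- fixture: Fixed board test fixture: grey box 220 x 200 x 51 mm, black nest plate on top (at z = 55 mm), clear hinged gate over it, small steel latch in the middle of the front. Origin: underside, on the bench, below the nest's centre; x points to the hinge at the back, y left, z up. A loaded board has its centre over the origin and its x along the fixture's x.
- nest (a point): Where the underside centre of a board set down over the pins lies: 66 mm above the bench. Four brass spring probes carry it there (1 N each at first, 2.2 N each after 6 mm, where the board meets four white stand-offs at z = 60 mm).
- gate_hinge (a point): Middle of the gate's hinge line, which is parallel to the fixture's y, at x = 98, z = 89 mm in its frame, between two aluminium cheeks that reach up to z = 102 mm at y = +-94 mm.
- latch_point (a point): The latch: sprung steel hook at the front under the shut rail (x = -113, y = 0, z = 70 mm in the fixture's frame), which snaps over the gate's striker bar. It is set by hand in slots, up to 4 mm higher or lower than this point says. Shutting the gate, the rail's resistance climbs over some 5 mm to a peak of 10 to 16 N, then falls to almost nothing within 3 mm as the hook snaps in; about 1.5 mm deeper is a hard stop.
- pin_a (a point): Top of guide pin A, at x = -28, y = 40, z = 79 mm in the fixture's frame. Steel pin of 5 mm diameter whose top 6 mm taper to 2 mm.
- pin_b (a point): Top of guide pin B (same size), at x = 28, y = -32, z = 79 mm in the fixture's frame. The pins are not placed symmetrically, so the board fits only one way round.
- gate (a joint): Opening of the gate in rad: 0 level (shut), grows as it opens, 1.57 upright, 1.75 at most. A balanced, stiff hinge: it stays where it is left; about 0.6 N at the rail moves it. Below about 0.05 its four white pushers press the board onto the probes. Latched it rests somewhere between -0.022 and 0.018, depending on how the latch is set; unlatched the probes push it back up to 0.035 or more.
- gate_rail (a point): Middle of the gate's front rail, where to push and press: black round bar, 16 mm diameter, 170 mm long along the fixture's y, 206 mm from the hinge line: z = 89, x = -108 mm in the fixture's frame when level, about 295 mm above the bench when open. From rail to hinge a clear plate, 8 mm thick, 170 mm wide, with a 48 x 94 mm window for the heat sink. A 4 mm striker bar hangs 22 mm below the rail.
- board: The board to load, loose: green, 72 x 100 x 3 mm, 0.14 kg, with a finned aluminium heat sink in the middle: 36 mm along x, 30 mm along y (grip it across y), 28 mm high, its top 31 mm above the underside. A 10 x 24 x 10 mm black terminal block at x = -30, y = -12 mm and a 10 mm black capacitor, 12 mm high, at x = 28, y = 14 mm. Origin: centre of the underside; z up.
- hole_a (a point): Guide hole A of the board, 7 mm diameter, at x = -28, y = 40 mm, on the underside; goes over pin A.
- hole_b (a point): Guide hole B of the board, 7 mm diameter, at x = 28, y = -32 mm, on the underside; goes over pin B.
- spare_board: Another loose green board of the same outline, with a black transformer and three grey capacitors instead of a heat sink. Not to be moved. Origin: centre of the underside.
- solder_spool: Standing solder spool, 56 mm diameter, 45 mm high, loose. Origin: centre of the underside.
- flux_jar: Small flux jar, 42 mm diameter, 55 mm high, loose. Origin: centre of the underside.
- tip_cleaner: Black pot with brass wool, 72 mm diameter, 45 mm high, loose. Origin: centre of the underside.
- screwdriver: Screwdriver 160 mm long, lying, loose. Origin: at its middle, on the underside.
- tweezers: Steel tweezers 120 mm long, lying, loose. Origin: at the middle, on the underside.
Not all that is in view belongs to the job. Leave any purple look-alike of the board alone.

How it is judged (in metres and radians):
On the way:
1. the board lies over both guide pins on the probes, released (horizontal distance between hole_a and pin_a below 0.003 m and horizontal distance between hole_b and pin_b below 0.003 m and z of each of hole_a, hole_b in the frame of fixture below 0.0695 m and contact force between the fingers and board below 0.1 N), for 0.2 s.
At the end, for the whole second after the job is handed in: The board sits over both guide pins (each hole within 3 mm of its pin, underside less than 67 mm above the bench), pressed down by the gate, which is latched: it stays below 0.024 rad, still, with nothing holding it but the latch (horizontal distance between hole_a and pin_a below 0.003 m and horizontal distance between hole_b and pin_b below 0.003 m and z of each of hole_a, hole_b in the frame of fixture below 0.067 m and value of joint gate below 0.024 rad and velocity of joint gate between -0.02 and 0.02 rad/s and linear speed of board below 0.01 m/s); the robot touches nothing.
It fails at once if the robot pushed the fixture, its gate or its latch with more than 25 N (contact force between any of the fingers, the arm and fixture above 25 N).
It fails at once if the board was forced against the fixture with more than 45 N (contact force between board and fixture above 45 N).
It fails at once if the other board, a tool or a supply was moved by more than 30 mm (distance of any of spare_board, solder_spool, flux_jar, tip_cleaner, screwdriver, tweezers from where it was at the start of the episode above 0.03 m).
It also fails if it takes over 58 s, if anything falls off the work surface, if the arm or the gripper's body presses on something with over 40 N, if the wrist force passes 120 N, or if a joint passes its speed limit or range.

ROBOT

A 6-joint arm with a two-finger parallel gripper is mounted at the origin on the work surface. World frame = base frame: x ahead of the robot, y to its left, z up, the work surface at z = 0. Lengths are in mm, angles in degrees, forces in N, time in s.
With the tool pointing down it reaches from about 350 to 725 mm from the base axis. Payload 4.3 kg.
Tool frame: the origin (TCP) lies on the centre line of the jaws, within the pads' length; the fingertips stand 11 mm ahead of it and the grasp point (between the pads) lies 8 mm behind it (ctrl.tip_extent is the distance from the TCP to the fingertips, in mm); z points along the fingers, y is the line along which they close (so a half turn about z gives the same grasp; the last joint's range is limited). The gripper opens to 85 mm and grips with 20 to 120 N. Pads are 22 mm wide; open, the fingers measure 114 mm over their backs; the gripper's body (76 mm by 85 mm) begins 54 mm behind the grasp point. The pads swing forward as they close: fully open they stand 13 mm farther back than shut.
Start: joints at [-69.46, 21.618, 4.641, 73.018, 0, 83.68], TCP at [259.81, -512.995, 242.329] pointing down, gripper open.
Joint ranges: [-156.06, 156.06], [-48.1, 94.91], [-58.44, 69.94], [-101.28, 121.22], [-78.64, 73.56], [-180, 180]. Speed limits (degrees/s): [147.25, 147.25, 180, 180, 180, 180].

INTERFACE

Orientations are given as a 3x3 rotation matrix whose columns are the frame's x, y, z axes.
In Python, from rig import ctrl, optics, spotter gives the robot as it stands. Calls block until the motion is done:
- ctrl.goto(position, orientation): joint-space move of the TCP to a pose.
- ctrl.servo_line(position, rot=None, rate=150, force_limit=None): straight line of the TCP; rot=None keeps the orientation; rate is the mean speed in mm/s. With force_limit (N) it stops when the force on the tool has changed by that much, and returns True; else False.
- ctrl.move_joints(angles): joint-space move.
- ctrl.set_gripper(opening, force=None): finger opening in mm; force is the grip in N (None keeps the last); returns when the fingers have stopped.
- ctrl.wait(seconds).
- ctrl.ik(position, orientation): joint angles nearest the present ones, or None.
- optics.camera(name): name is "side" or "top" or "wrist"; returns a dict with "pixels" (400x640x3 uint8, red, green, blue), "mtx" (3x3 intrinsics, pixels), "cam_to_world" (4x4, takes a point from camera to world coordinates). Camera axes: x right, y down, z forward; pixel columns grow to the right and rows downward; lengths in mm; the calibration is good to about 2 mm. A picture is of the moment at which its call begins. There is no depth.
A pose or a line that the arm cannot do raises ctrl.MotionError and nothing moves.
- ctrl.finish_job(): hands the job in; it is judged then, once.
Trained networks look in a picture, given as the dict that the camera call returned (one of the last four; its "shot" number tells which), for a name from the list of things; names that differ only in an ending like _2 or _b are one class to them, and where a whole thing is asked for, a point or a joint stands for the part that bears it (a point fixed in the world has none). Each returns a list of dicts, best first, with "conf" (0 to 1); they miss things now and then, are a little off and sometimes report something else, mostly with a low value. They report only what shows in the picture. A call takes as long as a camera call. They do not tell look-alikes from the thing itself.
- spotter.masks_of(thing, picture): "pixels" (400x640 bool, what is visible of it) and "bbox" ([centre column, centre row, width, height] in pixels, round what is visible of it).
Readings, each from a call of its own:
- ctrl.read_time(): time.
- ctrl.read_q(): joint angles.
- ctrl.read_qvel(): joint speeds.
- ctrl.read_effort(): joint torques, N m.
- ctrl.read_position(): TCP position.
- ctrl.read_orientation(): TCP orientation.
- ctrl.read_contact_force(): force on the tool from outside, world axes, zero at the start.
- ctrl.read_ft_torque(): the same for the moment, N m.
- ctrl.read_width(): finger opening in mm.
- ctrl.read_gripper_force(): force on a finger pad.
Only numpy, scipy, OpenCV 4.12 (cv2) and the standard library are available. Lean on these libraries where they do the work, as an engineer would, in place of code of your own. Each camera call takes 0.05 s, during which the arm holds its last target. There are 200 camera calls.

## Working session

There is one attempt and no reset: what is moved stays moved. The work goes in short steps, each a Python script; the robot and the scene stay as the last script left them, time stands still between calls to the robot, and variables do not carry over. Pictures are saved under pics/ and viewed, at most 13 in all, crops included, and the job is handed in when it is done.

```bash
ls; mkdir -p pics; cat > h.py <<'E'
import numpy as np, cv2
from rig import ctrl, optics, spotter
def save(p,n,box=None,scale=1):
    im=cv2.cvtColor(p["pixels"],cv2.COLOR_RGB2BGR)
    if box: im=im[box[1]:box[3],box[0]:box[2]]
    im=cv2.resize(im,None,fx=scale,fy=scale,interpolation=cv2.INTER_CUBIC); cv2.imwrite("pics/"+n,im)
def ray(p,uv):
    K=np.array(p["mtx"]);T=np.array(p["cam_to_world"])
    d=T[:3,:3]@np.linalg.solve(K,[uv[0],uv[1],1.]); return T[:3,3],d
def atz(p,uv,z):
    o,d=ray(p,uv); return o+d*(z-o[2])/d[2]
def proj(p,X):
    K=np.array(p["mtx"]);T=np.linalg.inv(np.array(p["cam_to_world"]))
    c=(T[:3,:3]@np.atleast_2d(X).T).T+T[:3,3]; q=(K@c.T).T; return q[:,:2]/q[:,2:]
E
python3 - <<'E'
from h import *
np.set_printoptions(precision=1,suppress=True)
ps={n:optics.camera(n) for n in("top","side")}
im=[]
for n,p in ps.items():
    print(n,np.array(p["cam_to_world"]),p["mtx"])
    save(p,n+"0.png",scale=1.25)
    for t in("board","fixture","gate","spare_board"):
        for m in spotter.masks_of(t,p)[:4]: print(n,t,round(m["conf"],2),np.array(m["bbox"]))
E
```

```text
pics
top [[   0.    -1.     0.1  464.7]
 [  -1.    -0.     0.   -72.2]
 [  -0.    -0.1   -1.  1211.9]
 [   0.     0.     0.     1. ]] [[446.8   0.  320.1]
 [  0.  446.8 199.4]
 [  0.    0.    1. ]]
top board 0.93 [423.1 236.3  39.9  34.2]
top board 0.9 [482.6 225.9  26.9  38.1]
top board 0.85 [448.9 172.8  36.7  29.3]
top board 0.71 [444.1 292.4  43.1  32. ]
top fixture 0.9 [265.9 189.9  87.5 113.4]
top gate 0.74 [422.  237.   37.3  33.2]
top gate 0.7 [264.  145.6  89.   30. ]
top gate 0.64 [266.1 190.2  91.9 117.5]
top spare_board 0.92 [379.4 181.6  37.   31.1]
side [[    1.     -0.1     0.2   286.6]
 [   -0.2    -0.5     0.9 -1215.3]
 [    0.     -0.9    -0.5   737. ]
 [    0.      0.      0.      1. ]] [[441.1   0.  320.5]
 [  0.  441.1 201.5]
 [  0.    0.    1. ]]
side board 0.97 [311.  290.4  41.3  31.1]
side board 0.95 [339.2 334.9  42.7  25.8]
side board 0.81 [256.5 313.2  31.   34.6]
side fixture 0.77 [325.6 172.1  82.5 112.1]
side gate 0.75 [324.6 174.8  78.9 111.7]
side gate 0.61 [355.  157.9  21.7  90.3]
side spare_board 0.75 [357.8 258.2  36.8  21.9]
side spare_board 0.5 [325.9 170.4  78.5 111.3]
```

View pics/top0.png

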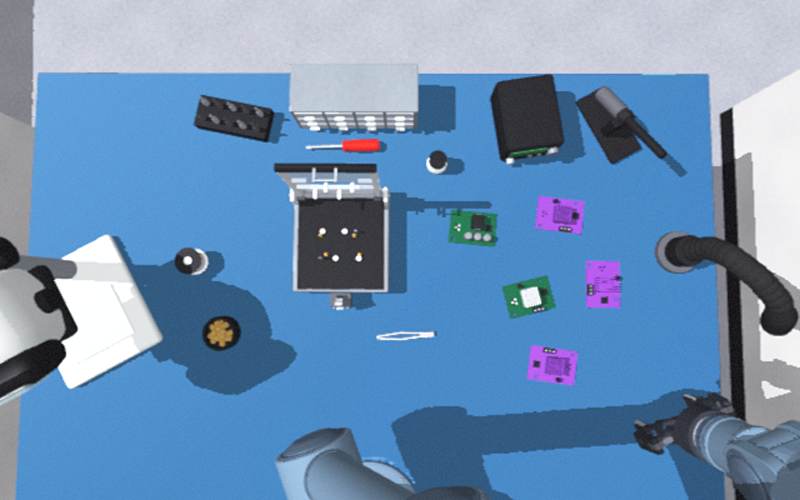

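View pics/side0.png

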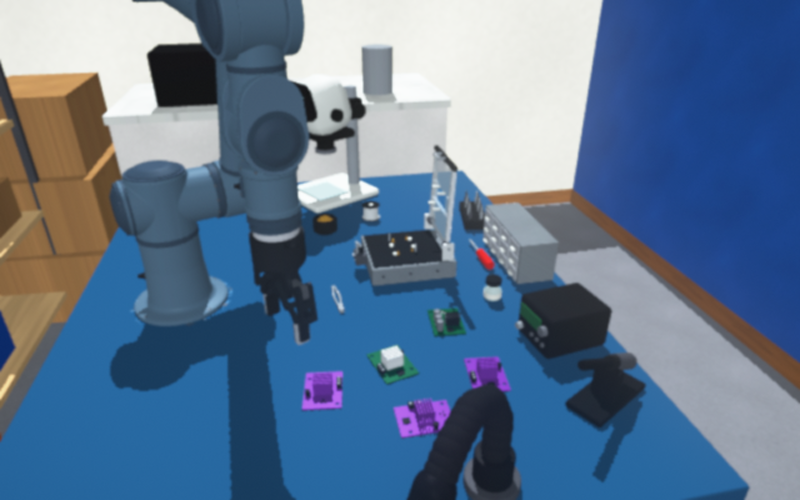

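The top picture shows two green boards. The one at (423,237) px has the light finned heat sink, so it is the target. The one at (379,182) has a black transformer and grey capacitors, so it is the spare. The three purple ones, at about (448,172), (483,226) and (444,292), are look-alikes to leave alone. The gate stands about upright, with the fixture at (266,190) px. Next I go over the board for an enlarged wrist view.

```bash
python3 - <<'E'
from h import *
np.set_printoptions(precision=1,suppress=True)
p=optics.camera("top")
b=atz(p,(423,236.5),5)
print("board",b, "spare",atz(p,(379.4,181.6),5),"nest",atz(p,(273,196),55),ctrl.tip_extent)
m=spotter.masks_of("board",p)[0]
r=cv2.minAreaRect(np.argwhere(m["pixels"])[:,::-1].astype(np.float32)); print(r)
print(ctrl.read_orientation())
R=np.array([[0,-1,0],[-1,0,0],[0,0,-1.]]).T
R=np.array([[1,0,0],[0,-1,0],[0,0,-1.]])
for c in(R,R@np.diag([-1,-1,1])): print(ctrl.ik([b[0]-40,b[1],230],c))
ctrl.goto([b[0]-40,b[1],230],R)
w=optics.camera("wrist"); print(np.array(w["cam_to_world"]),np.array(w["mtx"]),ctrl.read_position(),ctrl.read_time())
save(w,"w1.png",scale=1.25)
for t in("board","spare_board"):
  for q in spotter.masks_of(t,w)[:3]: print(t,round(q["conf"],2),np.array(q["bbox"]))
E
```

```text
board [ 455.  -341.9    5. ] spare [ 603.  -225.5    5. ] nest [558.4  57.5  55. ] 11.0
((422.75238037109375, 237.50897216796875), (26.925827026367188, 37.287628173828125), 74.93151092529297)
[[ 0.9  0.5  0. ]
 [ 0.5 -0.9 -0. ]
 [ 0.   0.  -1. ]]
[-46.2  17.5  -3.1  69.4   0.  133.8]
[-46.2  17.5  -3.1  69.4   0.  -46.2]
[[   0.    -1.    -0.3  493.8]
 [  -1.    -0.    -0.  -342.6]
 [   0.     0.3   -1.   361.3]
 [   0.     0.     0.     1. ]] [[323.    0.  320.4]
 [  0.  323.  198.8]
 [  0.    0.    1. ]] [ 414.6 -342.9  230.1] 1.575
board 0.94 [320.5 131.8 102.7  91.1]
board 0.82 [470.3 104.8  86.2  95.4]
board 0.61 [360.3 252.1  91.8  65.5]
spare_board 0.91 [196.1  11.5 103.5  21.6]
```

View pics/w1.png

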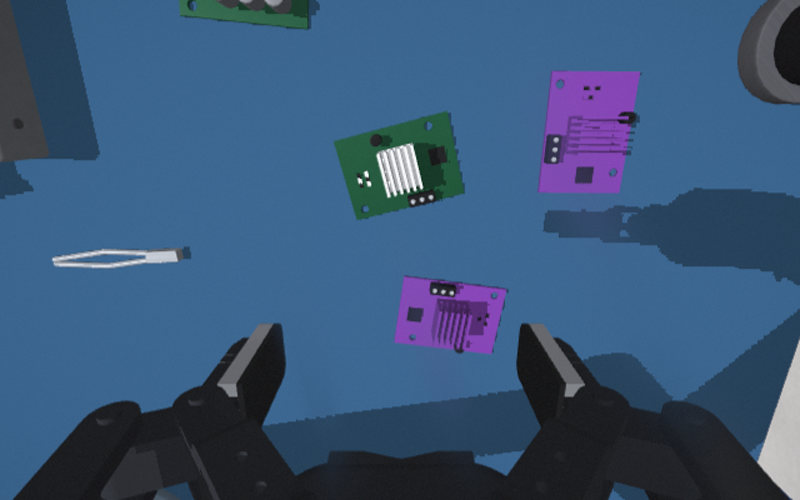

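The wrist picture shows the board with the heat sink at about (400,167) in the 1.25x view. The terminal block is at (422,199), hole A at (365,210) and hole B at (429,126). So board x points up the image, which is roughly world +x, with a yaw of about +13°. The nearest board to the gripper, at (450,315), is a purple look-alike. I turn the wrist half round so the camera stays clear of the gate, then measure the board and the fixture from closer.

```bash
cat >> h.py <<'E'
def Rz(deg):
    c,s=np.cos(np.radians(deg)),np.sin(np.radians(deg)); return np.array([[c,-s,0],[s,c,0],[0,0,1.]])
DOWN=np.diag([-1.,1,-1])   # camera on the robot side, tool y = +world y
def green(p,z,near=None):
    hsv=cv2.cvtColor(p["pixels"],cv2.COLOR_RGB2HSV)
    m=cv2.inRange(hsv,(40,60,15),(85,255,255))
    m=cv2.morphologyEx(m,cv2.MORPH_CLOSE,np.ones((3,3)))
    cs,_=cv2.findContours(m,cv2.RETR_EXTERNAL,cv2.CHAIN_APPROX_NONE)
    out=[]
    for c in cs:
        if cv2.contourArea(c)<300: continue
        q=np.array([atz(p,x,z)[:2] for x in c[:,0]],np.float32)
        r=cv2.minAreaRect(q); out.append((r,cv2.boxPoints(r),q))
    return out
E
python3 - <<'E'
from h import *
np.set_printoptions(precision=1,suppress=True)
b=np.array([455,-342.])
ctrl.goto([b[0]+25,b[1],160],Rz(13)@DOWN)
w=optics.camera("wrist"); print(np.array(w["cam_to_world"]),ctrl.read_position(),ctrl.read_time())
for r,bx,_ in green(w,3): print(r)
save(w,"w2.png")
f=np.array([558.,57.5])
ctrl.goto([f[0]+25,f[1],250],DOWN)
w=optics.camera("wrist"); print(ctrl.read_position(),ctrl.read_time())
save(w,"w3.png")
for t in("fixture","gate_rail","pin_a","board"):
  for q in spotter.masks_of(t,w)[:4]: print(t,round(q["conf"],2),np.array(q["bbox"]))
np.savez("w3.npz",**{k:w[k] for k in("pixels","mtx","cam_to_world")})
a=cv2.imread("pics/w2.png");c=cv2.imread("pics/w3.png"); cv2.imwrite("pics/w23.png",np.vstack([a[:300],c[:300]]))
E
```

```text
[[  -0.2    0.9    0.3  403.6]
 [   1.     0.2    0.1 -360. ]
 [   0.     0.3   -1.   291.2]
 [   0.     0.     0.     1. ]] [ 480.  -342.1  160.1] 4.4917
((618.1544799804688, -198.18115234375), (47.92961883544922, 27.00067138671875), 10.270793914794922)
((598.92724609375, -245.99020385742188), (53.089508056640625, 72.09223175048828), 84.46815490722656)
((452.5467834472656, -342.200439453125), (71.5239486694336, 99.48979187011719), 14.393285751342773)
[582.9  56.4 249.6] 6.1
fixture 0.58 [320.  190.9 223.7 379. ]
gate_rail 0.85 [321.6 312.8 224.1 136.5]
gate_rail 0.29 [ 87.6 177.8  96.6  62.2]
pin_a 0.93 [321.6 191.6 223.4 376.1]
board 0.73 [323.3 314.4 113.8  17.5]
board 0.72 [321.4 191.2 220.9 372.6]
board 0.48 [ 6.9 58.7 10.6 23.8]
```

View pics/w23.png

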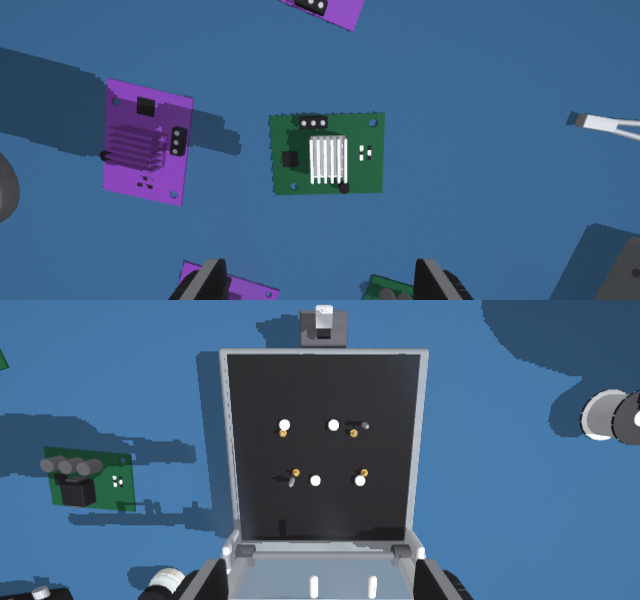

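The board fits well: 71.5 x 99.5 mm, centre (452.5, -342.2), yaw 14.4°. In the fixture view, pin A is at about (365,126) px and pin B at about (291,182). I enlarge them to mark the tops precisely.

```bash
python3 - <<'E'
from h import *
np.set_printoptions(precision=1,suppress=True)
w=dict(np.load("w3.npz"))
print(w["cam_to_world"])
g=cv2.cvtColor(w["pixels"],cv2.COLOR_RGB2GRAY)
# black plate outline on z=55
m=cv2.inRange(g,0,45); m[:45]=0; m[250:]=0
n,l,s,c=cv2.connectedComponentsWithStats(m); i=l[100,320] or l[90,320]
print(s[i])
k=np.argwhere(l==i)[:,::-1]
q=np.array([atz(w,x,55)[:2] for x in k],np.float32)
r=cv2.minAreaRect(q); print("plate",r)
# grey box fit: left/right outer edges via rough corners
for uv in((220,50),(428,50)): print(atz(w,uv,51))
A=atz(w,(366,126),79);B=atz(w,(291,183),79); d=A-B; print("A",A,"B",B,np.hypot(*d[:2]),np.hypot(56,72), np.degrees(np.arctan2(d[1],d[0])-np.arctan2(72,-56)))
for box,nm in(((345,105,395,145),"a"),((270,160,320,200),"b")): save(w,nm+".png",box,8)
cv2.imwrite("pics/ab.png",np.hstack([cv2.imread("pics/a.png"),cv2.imread("pics/b.png")]))
E
```

```text
[[  0.    1.    0.3 504.6]
 [  1.   -0.   -0.   56.4]
 [ -0.    0.3  -1.  380.8]
 [  0.    0.    0.    1. ]]
[     0      0    640    400 250927]
plate ((656.2926635742188, 54.899627685546875), (845.936279296875, 463.235107421875), 89.9697494506836)
[464.7 -37.4  51. ]
[464.8 156.9  51. ]
A [531.8  98.1  79. ] B [585.7  27.9  79. ] 88.50178790955569 91.21403400793103 -0.3518218934334106
```

View pics/ab.png

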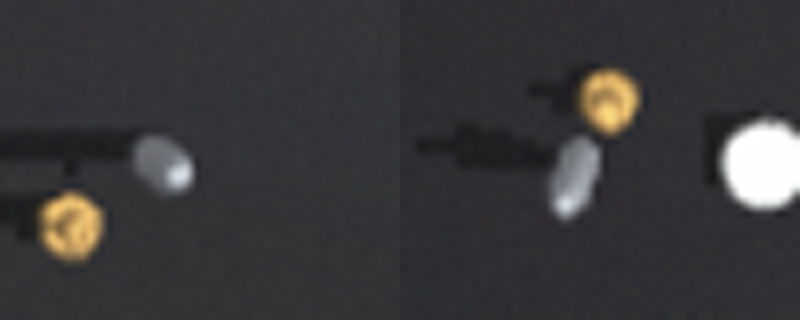

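```bash
python3 - <<'E'
from h import *
np.set_printoptions(precision=2,suppress=True)
w=dict(np.load("w3.npz"))
A=atz(w,(367.2,126.8),79);B=atz(w,(290.7,185.4),79); d=A-B
yaw=np.degrees(np.arctan2(d[1],d[0])-np.arctan2(72,-56)); o=(A+B)[:2]/2-Rz(yaw)[:2,:2]@np.array([0,4])
print("A",A,"B",B,np.hypot(*d[:2]),yaw,o); np.save("fix.npy",[*o,yaw])
print("front corners expect x",o[0]-110 if 0 else o[0], "pred px",proj(w,[[o[0]-110,o[1]+100,51],[o[0]-110,o[1]-100,51]]))
b=np.array([452.5,-342.2]); R=Rz(14.4)@DOWN
ctrl.set_gripper(55,40)
ctrl.goto([*b,80],R)
hit=ctrl.servo_line([*b,17],rate=60,force_limit=6)
print("hit",hit,ctrl.read_position())
if not hit:
    ctrl.set_gripper(20,40); print(ctrl.read_width(),ctrl.read_gripper_force())
    ctrl.servo_line([*b,150],rate=150)
    w=optics.camera("wrist"); save(w,"w4.png",scale=1.25); np.savez("w4.npz",pos=ctrl.read_position(),ori=ctrl.read_orientation(),**{k:w[k] for k in("pixels","mtx","cam_to_world")})
    print(ctrl.read_width(),ctrl.read_contact_force(),ctrl.read_time())
E
```

```text
A [532.52  99.23  79.  ] B [588.11  27.55  79.  ] 90.71063382485934 -0.08019408384196461 [560.31  59.39]
front corners expect x 560.3053678628651 pred px [[432.27  32.76]
 [215.01  32.96]]
hit False [ 452.82 -342.54   17.45]
28.970479552920516 41.26773118972778
29.2256612755419 [ 0.02  0.22 -1.19] 10.9917
```

View pics/w4.png

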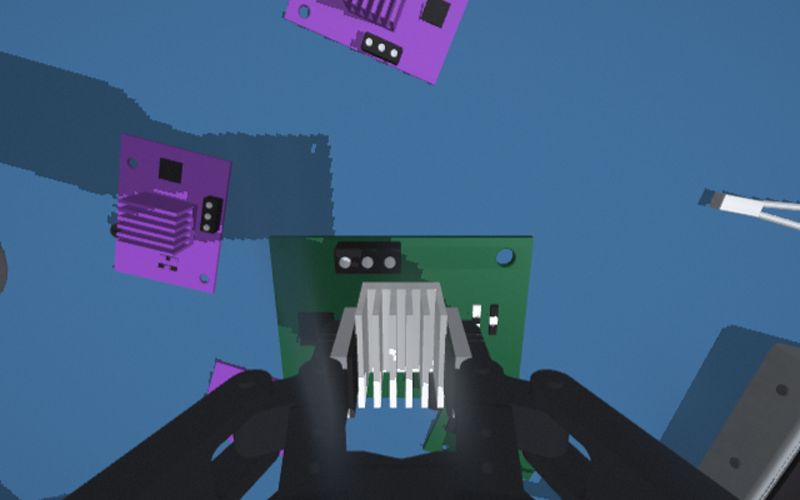

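The board is held upright and square, with its front edge level at row 190 px and hole A at about (404,205). I calculate its offset in the hand and check it against the pins.

```bash
python3 - <<'E'
from h import *
np.set_printoptions(precision=2,suppress=True)
w=dict(np.load("w4.npz")); pos=w["pos"]; Rb=w["ori"]@DOWN.T
px=w["pixels"].astype(int)
# hole: non-green blob inside window
hsv=cv2.cvtColor(w["pixels"],cv2.COLOR_RGB2HSV)
sub=hsv[194:218,390:418,0]; m=(sub>95).astype(np.uint8)
n,l,s,c=cv2.connectedComponentsWithStats(m); print(s[1:],c[1:]+[390,194])
zt=pos[2]-14.45
k=1+np.argmax(s[1:,4]); H=atz(w,c[k]+[390,194],zt); print("hole A in hand",Rb.T@(H-pos))
m=cv2.inRange(hsv,(40,60,15),(85,255,255))
rows=[(u,np.argmax(m[180:200,u]>0)+180) for u in range(225,420,15)]
E=np.array([Rb.T@(atz(w,(u,v-.5),zt)-pos) for u,v in rows]); print("front edge x (-36 nominal)",E[:,0], "yaw",np.degrees(np.polyfit(E[:,1],E[:,0],1)[0]))
for v in(193,197):
  u=np.where(m[v]>0)[0]; u=u[(u>200)&(u<440)]; print([ (Rb.T@(atz(w,(x,v),zt)-pos))[:2] for x in(u.min()-.5,u.max()+.5)])
print(Rb)
E
```

```text
[[  7   5  13  13 131]] [[403.14 204.84]]
hole A in hand [-28.32  39.07 -14.58]
front edge x (-36 nominal) [-40.81 -35.48 -36.46 -36.45 -36.45 -36.45 -36.45 -36.45 -36.44 -36.44
 -36.44 -36.44 -36.44] yaw 0.9560864170364568
[array([-34.25, -38.59]), array([-34.23,  49.17])]
[array([-32.27, -38.27]), array([-32.25,  49.36])]
[[ 0.97 -0.25  0.  ]
 [ 0.25  0.97 -0.  ]
 [-0.    0.    1.  ]]
```

```bash
python3 - <<'E'
from h import *
np.set_printoptions(precision=2,suppress=True)
T=np.array([560.65,60.25])
ctrl.goto([*T,160],DOWN)
ctrl.servo_line([*T,17.45+82],rate=120)
ctrl.wait(0.3)
P=ctrl.read_position();R=ctrl.read_orientation(); print(P,R[:,1],ctrl.read_contact_force(),ctrl.read_time())
w=optics.camera("wrist"); save(w,"w5.png",(180,100,440,300),3)
np.savez("w5.npz",pos=P,**{k:w[k] for k in("pixels","mtx","cam_to_world")})
E
```

```text
[561.24  60.27 100.19] [0. 1. 0.] [ 0.23  0.02 -1.76] 13.4917
```

View pics/w5.png

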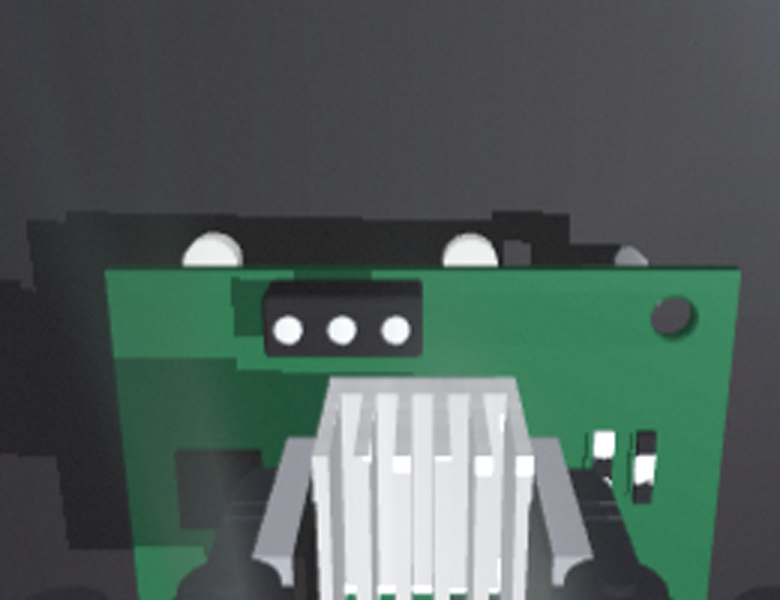

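```bash
python3 - <<'E'
from h import *
np.set_printoptions(precision=2,suppress=True)
w=dict(np.load("w5.npz"))
print("pred pin A base ctr, front",proj(w,[[532.5,99.2,55],[530,99.2,55]]),"seen ~(389.5, front row 182)")
print("seen at z55:",atz(w,(389.5,182),55))
# hole A now
sub=w["pixels"][195:216,392:416].astype(int); m=((sub[...,1]-sub[...,0])<25).astype(np.uint8)
n,l,s,c=cv2.connectedComponentsWithStats(m); k=1+np.argmax(s[1:,4]); print(s[k],c[k]+[392,195],"hole",atz(w,c[k]+[392,195],w["pos"][2]-14.45))
T=np.array([560.65,60.25])
C=np.array([*T,92.0])-[0.6,0,0.7]
f0=ctrl.read_contact_force()
ctrl.servo_line([C[0],C[1],99.4],rate=20); print(ctrl.read_position())
hit=ctrl.servo_line([C[0],C[1],83.6],rate=20,force_limit=4)
print(hit,ctrl.read_position(),ctrl.read_contact_force()-f0,ctrl.read_ft_torque(),ctrl.read_time())
E
```

```text
pred pin A base ctr, front [[389.52 186.66]
 [389.82 182.39]] seen ~(389.5, front row 182)
seen at z55: [529.77  99.01  55.  ]
[  5   4  13  12 125] [403.22 204.77] hole [532.76  99.48  85.74]
[559.99  60.31  99.45]
False [559.89  60.18  83.53] [-0.83 -1.3  -0.56] [-0.2   0.07 -0.01] 14.7333
```

```bash
python3 - <<'E'
from h import *
np.set_printoptions(precision=2,suppress=True)
ctrl.set_gripper(50); ctrl.wait(0.3)
P=ctrl.read_position(); ctrl.servo_line([P[0],P[1],150],rate=100)
ctrl.goto([585,60,250],DOWN)
w=optics.camera("wrist"); save(w,"w6.png",(200,40,460,240),3)
s=optics.camera("side"); save(s,"s6.png",(250,80,410,230),4)
np.savez("w6.npz",**{k:w[k] for k in("pixels","mtx","cam_to_world")})
for r,bx,_ in green(w,69): print(r)
o=np.array([560.31,59.39])
print(proj(w,[[532.5,99.2,79],[588.1,27.5,79]]),ctrl.read_time())
cv2.imwrite("pics/c6.png",np.vstack([cv2.resize(cv2.imread("pics/w6.png"),(520,400))[:260],cv2.resize(cv2.imread("pics/s6.png"),(520,488))[:340]]))
E
```

```text
((585.2561645507812, -171.85984802246094), (82.89450073242188, 58.813358306884766), 84.4569320678711)
((560.0169677734375, 59.791465759277344), (72.9383773803711, 100.81143951416016), 0.013920786790549755)
[[363.51 123.73]
 [287.01 182.51]] 16.775
```

View pics/c6.png

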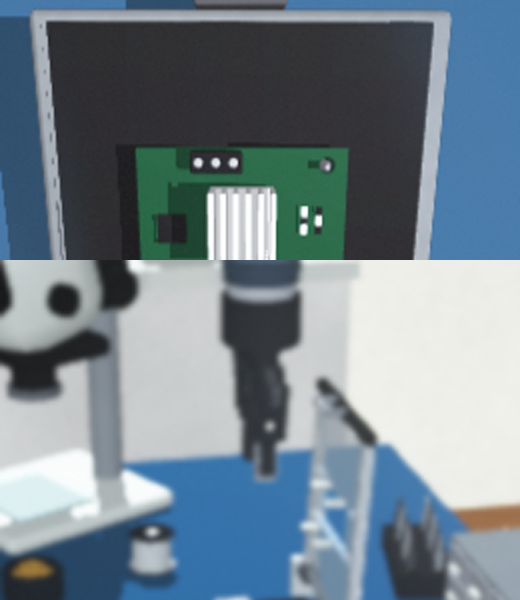

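The board is down over the pins: pin A shows through its hole, the centre is (560.0, 59.8), the yaw is 0.0°, and the z reading was 66. The gate stands about upright behind it. Next I work out the gate angle from the first top view.

```bash
python3 - <<'E'
from h import *
np.set_printoptions(precision=1,suppress=True)
p=optics.camera("top"); s=optics.camera("side")
save(p,"t7.png",(190,100,340,200),4)
im=cv2.imread("pics/top0.png",0); im=cv2.resize(im,(640,400),interpolation=cv2.INTER_AREA)
print("top0 dark rows",[ (u,np.where(im[120:150,u]<60)[0]+120) for u in(230,260,290)])
g=cv2.cvtColor(p["pixels"],cv2.COLOR_RGB2GRAY); print("now",[ (u,np.where(g[120:150,u]<60)[0]+120) for u in(230,290)])
for th in(1.45,1.5,1.57,1.63,1.69,1.75):
    X=np.array([[658.3-206*np.cos(th),59.4+y,89+206*np.sin(th)] for y in(-85,0,85)])
    print(th,X[1],proj(p,X).ravel(),proj(s,X).ravel())
for x in(680,690,700,705,710,720):
    print(x,ctrl.ik([x,59.4,297],DOWN),ctrl.ik([x,59.4,340],DOWN) is not None)
save(s,"s7.png",(300,90,400,170),5)
for c in (p,s):
  for q in spotter.masks_of("gate_rail",c)[:3]: print(round(q["conf"],2),np.array(q["bbox"]))
E
```

```text
top0 dark rows [(230, array([131, 132, 133, 134, 135, 136])), (260, array([131, 132, 133, 134, 135, 136])), (290, array([131, 132, 133, 134, 135, 136, 137]))]
now [(230, array([], dtype=int64)), (290, array([131, 132, 133, 134, 135, 136, 137]))]
1.45 [633.5  59.4 293.5] [300.7 150.9 259.8 150.7 219.  150.6] [351.2 136.  343.8 126.9 337.2 118.7]
1.5 [643.7  59.4 294.5] [300.7 145.9 259.8 145.8 219.  145.6] [354.6 135.5 347.  126.4 340.3 118.2]
1.57 [658.1  59.4 295. ] [300.7 139.  259.9 138.9 219.1 138.7] [359.3 135.  351.5 125.9 344.5 117.8]
1.63 [670.5  59.4 294.6] [300.8 133.2 260.  133.  219.2 132.9] [363.3 134.8 355.3 125.8 348.1 117.7]
1.69 [682.8  59.4 293.5] [300.8 127.5 260.1 127.3 219.5 127.2] [367.2 134.8 359.1 125.8 351.7 117.7]
1.75 [695.   59.4 291.7] [300.9 121.9 260.4 121.8 219.8 121.7] [371.1 135.1 362.8 126.1 355.3 118. ]
680 [-0.3 36.6 37.  90.4  0.  -0.3] True
690 [-0.3 38.3 40.1 91.7  0.  -0.3] True
700 [-0.3 40.1 43.4 93.3  0.  -0.3] True
705 [-0.3 41.1 45.2 94.1  0.  -0.3] True
710 [-0.3 42.1 47.1 95.   0.  -0.3] True
720 [-0.3 44.3 51.4 97.   0.  -0.3] False
0.55 [284.1 146.2  44.1  31.5]
0.44 [278.9 190.6  69.  116.2]
0.7 [295.2 167.9  16.1  15.3]
0.61 [357.5 158.9  23.8  89. ]
```

View pics/s7.png

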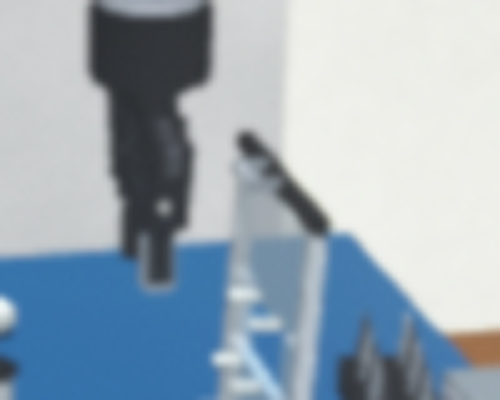

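The top view puts the rail at row 133.7, and the side view shows its ends at (349,118) and (364,134). Both give a gate angle of about 1.63 rad, with the rail at (670, 59, 295). I go over and behind the rail with closed fingers and swing it down along its arc.

```bash
python3 - <<'E'
from h import *
np.set_printoptions(precision=1,suppress=True)
t0=ctrl.read_time()
hx,hy,hz=658.3,59.4,89
def tcp(th):
    rx,rz=hx-206*np.cos(th),hz+206*np.sin(th)
    h=8*np.cos(th)-6*np.sin(th)
    return [rx+np.sqrt(64-max(h,0)**2)+11,hy,rz+h+ctrl.tip_extent]
ths=np.linspace(1.62,0.35,11)
assert all(ctrl.ik(tcp(t),DOWN) is not None for t in ths)
ctrl.set_gripper(0)
ctrl.servo_line([585,hy,345],rate=200)
ctrl.servo_line([706,hy,345],rate=200)
f0=ctrl.read_contact_force()
hit=ctrl.servo_line([706,hy,tcp(1.62)[2]],rate=60,force_limit=5); print("down",hit,ctrl.read_position())
if not hit:
    for t in ths:
        hit=ctrl.servo_line(tcp(t),rate=80,force_limit=7)
        print(round(t,2),hit,ctrl.read_position(),ctrl.read_contact_force()-f0)
        if hit: break
print(ctrl.read_time()-t0,ctrl.read_time())
E
```

```text
down False [706.   59.4 300.1]
1.62 False [687.6  59.4 300.1] [-0.8 -0.4  0.1]
1.49 False [661.7  59.4 300.1] [ 1.  -0.   0.4]
1.37 False [635.8  59.4 297.4] [ 0.1 -0.1  1.5]
1.24 False [610.6  59.4 291.7] [ 0.2 -0.7  0.6]
1.11 False [586.5  59.4 283. ] [ 0.4 -0.2 -0.2]
0.99 False [563.8  59.4 271.3] [0.5 0.2 1.1]
0.86 False [543.   59.4 256.8] [ 0.3 -0.8  1. ]
0.73 False [524.1  59.4 239.8] [0.4 0.8 0.2]
0.6 False [507.5  59.4 220.5] [-0.7  0.5  0.5]
0.48 False [493.3  59.4 199.2] [ 0.3  0.8 -0.3]
0.35 False [481.7  59.4 176.3] [ 0.1 -0.4  0.1]
8.2667 25.2417
```

```bash
python3 - <<'E'
from h import *
np.set_printoptions(precision=1,suppress=True)
ctrl.servo_line([481.7,59.4,215],rate=150)
s=optics.camera("side"); save(s,"s8.png",(250,90,410,210),5)
for th in(.3,.35,.4,.5):
    print(th,proj(s,[[658.3-206*np.cos(th),59.4+y,89+206*np.sin(th)] for y in(-85,85)]).ravel())
print(ctrl.read_time())
E
```

```text
0.3 [294.8 185.2 286.7 163.5]
0.35 [295.8 182.2 287.6 160.7]
0.4 [296.9 179.2 288.6 157.9]
0.5 [299.7 173.4 291.1 152.6]
25.7
```

View pics/s8.png

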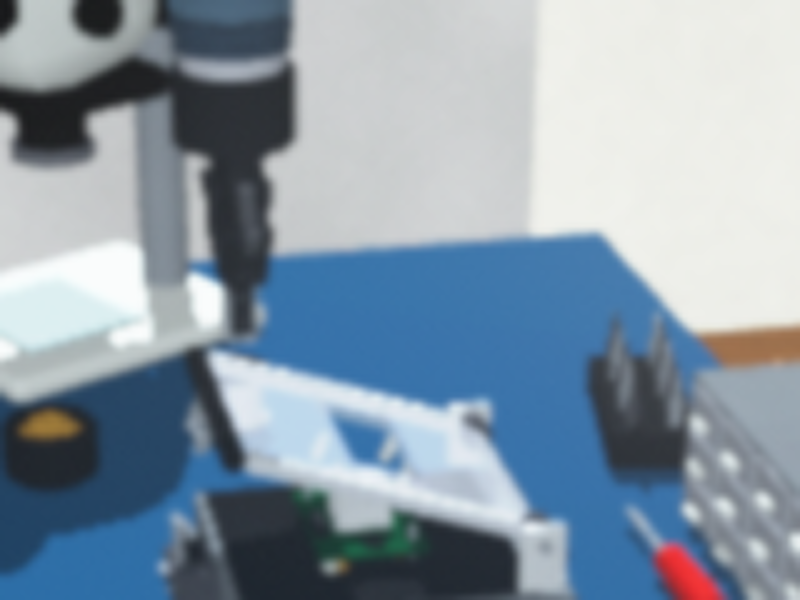

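The gate followed the finger: the rail's near end is at (297,182) px, which gives 0.35 rad. The board still lies in the nest. Now I press on top of the rail in small steps and watch the force.

```bash
cat > press.py <<'E'
from h import *
np.set_printoptions(precision=1,suppress=True)
hx,hy,hz=658.3,59.4,89
def tcp(th): return np.array([hx-206*np.cos(th),hy,hz+206*np.sin(th)+8+ctrl.tip_extent])
ctrl.servo_line(tcp(.40)+[0,0,8],rate=150)
f0=ctrl.read_contact_force()
hit=False
for t in(.35,.25,.16,.09):
    hit=ctrl.servo_line(tcp(t),rate=60,force_limit=6); print(t,hit,ctrl.read_position(),ctrl.read_contact_force()-f0)
    if hit: break
if not hit:
    peak=0; log=[]
    z=tcp(.09)[2]
    while z>tcp(-.022)[2]-2.5:
        z-=0.5
        hit=ctrl.servo_line([tcp((z-108)/206)[0],hy,z],rate=12,force_limit=8)
        f=(ctrl.read_contact_force()-f0)[2]; P=ctrl.read_position(); log.append((round(z,1),round(P[2],1),round(f,1)))
        peak=max(peak,f)
        if f>20 or hit: print("stop",hit); break
        if peak>8 and f<0.5*peak: print("SNAP"); break
    print(log)
print(ctrl.read_time())
E
python3 press.py
```

```text
0.35 False [464.5  59.4 178.3] [ 0.4 -0.1  0.3]
0.25 False [458.2  59.4 158.5] [ 1.  -0.1  0.4]
0.16 False [454.4  59.4 140.3] [ 1.7 -0.6  1.1]
0.09 False [452.6  59.4 126. ] [ 0.5 -0.5  0.3]
SNAP
[(np.float64(126.0), np.float64(126.2), np.float64(0.8)), (np.float64(125.5), np.float64(125.6), np.float64(0.1)), (np.float64(125.0), np.float64(125.0), np.float64(0.4)), (np.float64(124.5), np.float64(124.5), np.float64(0.6)), (np.float64(124.0), np.float64(124.0), np.float64(0.5)), (np.float64(123.5), np.float64(123.5), np.float64(0.2)), (np.float64(123.0), np.float64(123.0), np.float64(-0.3)), (np.float64(122.5), np.float64(122.5), np.float64(0.3)), (np.float64(122.0), np.float64(122.0), np.float64(-0.8)), (np.float64(121.5), np.float64(121.5), np.float64(0.2)), (np.float64(121.0), np.float64(121.0), np.float64(0.6)), (np.float64(120.5), np.float64(120.5), np.float64(0.7)), (np.float64(120.0), np.float64(120.0), np.float64(1.0)), (np.float64(119.5), np.float64(119.5), np.float64(-0.9)), (np.float64(119.0), np.float64(119.0), np.float64(0.4)), (np.float64(118.5), np.float64(118.5), np.float64(0.2)), (np.float64(118.0), np.float64(118.1), np.float64(1.6)), (np.float64(117.5), np.float64(117.7), np.float64(3.7)), (np.float64(117.0), np.float64(117.3), np.float64(5.0)), (np.float64(116.5), np.float64(116.9), np.float64(7.0)), (np.float64(116.0), np.float64(116.5), np.float64(7.2)), (np.float64(115.5), np.float64(116.0), np.float64(7.6)), (np.float64(115.0), np.float64(115.6), np.float64(8.2)), (np.float64(114.5), np.float64(115.2), np.float64(8.8)), (np.float64(114.0), np.float64(114.7), np.float64(10.0)), (np.float64(113.5), np.float64(114.3), np.float64(9.9)), (np.float64(113.0), np.float64(113.9), np.float64(11.4)), (np.float64(112.5), np.float64(113.0), np.float64(6.4)), (np.float64(112.0), np.float64(112.1), np.float64(4.0))]
35.0417
```

The force peaked at 11.4 N and is falling (4 N at 0.02 rad). I go slightly deeper until the force is at its minimum or starts to rise again, then lift off and check.

```bash
python3 - <<'E'
from h import *
np.set_printoptions(precision=1,suppress=True)
z=112.0; prev=4.0; fmin=4.0
fb=None
for _ in range(6):
    z-=0.4; ctrl.servo_line([452.3,59.4,z],rate=10,force_limit=7); ctrl.wait(.1)
    f=np.mean([ctrl.read_contact_force()[2] for _ in range(3)]); P=ctrl.read_position(); print(round(z,1),P[2],f)
    fmin=min(f,fmin)
    if f>fmin+2.5: break
f0=ctrl.read_contact_force()
ctrl.servo_line([452.3,59.4,150],rate=60); print("free force",ctrl.read_contact_force(),ctrl.read_time())
ctrl.servo_line([452.3,59.4,230],rate=200)
ctrl.goto([500,-150,300],DOWN); ctrl.wait(.3)
s=optics.camera("side"); save(s,"s9.png",(250,90,410,210),5)
for th in(-.02,0,.02,.04,.06,.1):
    print(th,proj(s,[[658.3-206*np.cos(th),59.4+y,89+206*np.sin(th)] for y in(-85,85)]).ravel())
print(ctrl.read_time())
E
```

```text
111.6 111.38515672123421 2.193530273852516
111.2 111.06620619404032 -0.6553618073910902
110.8 110.81875335889478 0.08112685154685546
110.4 110.40271640751416 -0.4221047024741708
110.0 110.12494695690032 2.091679342740935
free force [ 0.2 -0.1  0.1] 37.6083
-0.02 [292.4 204.4 284.8 181.2]
0 [292.4 203.2 284.7 180.1]
0.02 [292.3 202.1 284.7 179. ]
0.04 [292.3 200.9 284.7 177.9]
0.06 [292.4 199.7 284.7 176.8]
0.1 [292.5 197.3 284.8 174.6]
39.4083
```

View pics/s9.png

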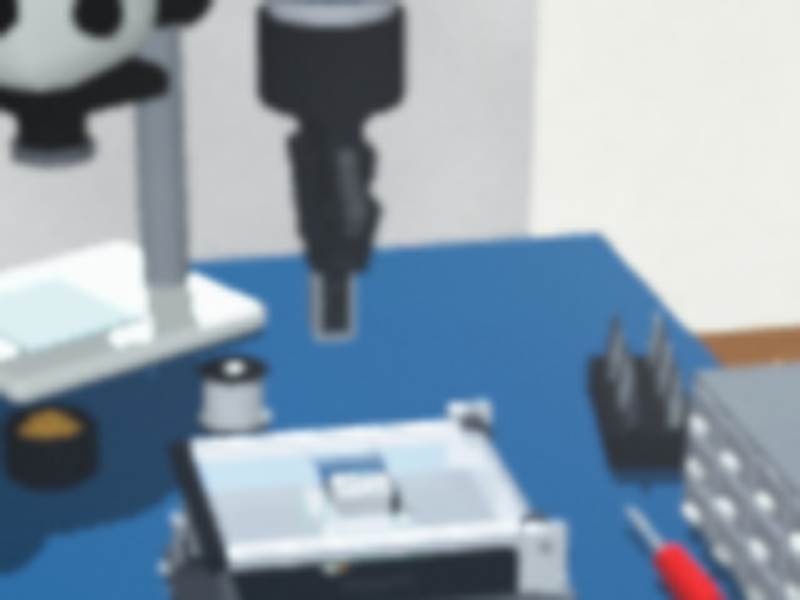

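The gate looks level, with the rail's far end at (286,179) px, or about 0.015 rad. I touch down lightly to check: an unlatched rail would be met at TCP z ≥ 115.

```bash
python3 - <<'E'
from h import *
ctrl.goto([452.3,59.4,150],DOWN)
hit=ctrl.servo_line([452.3,59.4,113.2],rate=40,force_limit=4); f=ctrl.read_contact_force()[2]; z=ctrl.read_position()[2]
print(hit,z,f)
ctrl.servo_line([452.3,59.4,200],rate=150); ctrl.wait(.3); print(ctrl.read_time())
if not hit and f<2: print("finish",ctrl.finish_job())
E
```

```text
False 113.44058970790215 1.0543686541244572
42.525
the job is handed in; nothing more can be done
finish None
```

I set the heat-sink board over both guide pins, swung the gate shut and felt the latch snap (peak about 11.4 N). A light touch afterwards found no unlatched rail, so I handed the job in at about 42.5 s; no verdict was returned.

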